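# Shut the polishing-pad case

## Task

Push the lid of the pad case down shut, then swing its four hinged clips over the rim and snap each one fully down, in opposite-corner order so that the seal is squeezed evenly: after the first clip do the one diagonally across from it, then the other two. Press firmly enough to feel each clip snap, but gently: never with more than about 25 N, let go at the end, and leave the bottle, jar and pad beside the case alone.

Things in the scene. Friction and masses are not known exactly. Their poses are not given: they have to be found in the camera images.
- case: The pad case: black tub 240 mm (its x) by 200 mm (its y), 100 mm high, fixed. Origin: centre of its underside, on the work surface; z up. Front = its -x side (nearest the robot), left = its +y side. A grey lid is hinged on the rear rim (axis along y at x = +120, z = 100 mm). Four steel clips are hinged outside its side walls, two on the left and two on the right.
- lid (a joint): Lid angle in rad: 0 = shut flat on the tub, positive = front edge raised (starts 0.25 to 0.45). The lid is a flat plate 25 mm thick; shut, its top is 125 mm above the work surface. Its stiff hinge stays where it is left; a downward push of a few N towards the front edge shuts it.
- lid_front (a point): Point on the lid's top face, middle of its width, 20 mm back from its front edge (224 mm ahead of the hinge axis): a place to push.
- clip_fl (a joint): Angle in rad of the front left clip: 0 = snapped shut flat over the lid, 1.57 = upright, more = leaning outward (starts 1.75 to 2.1). Hinge axis along the case's x, nominally at x = -75, y = 108, z = 133 mm in the case's frame. All four clips are alike. Arm 24 mm wide, 5 mm thick, end 66 mm from its hinge; near its end is an inlaid black thumb pad, 24 mm long, centred 53 mm from the hinge; press on its middle. Shut, the arm's top lies 2.5 mm above the hinge axis.
- clip_fr (a joint): Angle in rad of the front right clip: 0 = snapped shut flat over the lid, 1.57 = upright, more = leaning outward (starts 1.75 to 2.1). Hinge axis along the case's x, nominally at x = -75, y = -108, z = 133 mm in the case's frame. Each clip's hinge is bolted on by hand: its real height is up to 5 mm off the nominal one, its place up to 2 mm. A clip swings freely (under 1 N at its end) and stays where it is left, down to 8 mm above shut.
- clip_rl (a joint): Angle in rad of the rear left clip: 0 = snapped shut flat over the lid, 1.57 = upright, more = leaning outward (starts 1.75 to 2.1). Hinge axis along the case's x, nominally at x = 75, y = 108, z = 133 mm in the case's frame. Over the last 7 mm of travel at the pad a sprung catch resists each clip with a force that peaks at about 7 N some 5 mm above shut, gives way with a snap 2 mm above shut, then the clip lands on a hard rubber stop (about 7 N per mm).
- clip_rr (a joint): Angle in rad of the rear right clip: 0 = snapped shut flat over the lid, 1.57 = upright, more = leaning outward (starts 1.75 to 2.1). Hinge axis along the case's x, nominally at x = 75, y = -108, z = 133 mm in the case's frame. Every clip swings up and inward over the lid, in an arc about its hinge, then down. One not pushed through its snap springs back up by a few mm; one snapped shut stays at 0.
- bottle: Bystander: green bottle, 62 mm across, 190 mm tall, upright. Origin: centre of its underside.
- jar: Bystander: white jar with black cap, 80 mm across, 75 mm tall. Origin: centre of its underside.
- pad: Bystander: yellow foam polishing pad on its backing, 132 mm across, 38 mm tall. Origin: centre of its underside.

How it is judged (in metres and radians):
On the way, in this order (a step that is already met when the one before it is completed fails the run):
1. the lid is pushed down shut (all clips still open) (value of joint lid below 0.03 rad and not (value of joint clip_fl below 0.035 rad) and not (value of joint clip_fr below 0.035 rad) and not (value of joint clip_rl below 0.035 rad) and not (value of joint clip_rr below 0.035 rad)), for 0.1 s.
2. a first clip is snapped shut (value of joint any of clip_fl, clip_fr, clip_rl, clip_rr below 0.035 rad), for 0.2 s.
3. the clip diagonally opposite it is snapped shut too ((value of joint each of clip_fl, clip_rr below 0.035 rad or value of joint each of clip_fr, clip_rl below 0.035 rad)), for 0.2 s.
4. a third clip is snapped shut (((value of joint each of clip_fl, clip_rr below 0.035 rad and value of joint any of clip_fr, clip_rl below 0.035 rad) or (value of joint each of clip_fr, clip_rl below 0.035 rad and value of joint any of clip_fl, clip_rr below 0.035 rad))), for 0.2 s.
At the end, for the whole second after the job is handed in: The lid is shut (under 0.03 rad) and all four clips are snapped down (each under 0.035 rad, about 2 mm at its end) (value of joint lid below 0.03 rad and value of joint each of clip_fl, clip_fr, clip_rl, clip_rr below 0.035 rad); the robot touches nothing.
It fails at once if two neighbouring clips are shut before a diagonal pair is (value of joint any of clip_fl, clip_rr below 0.035 rad and value of joint any of clip_fr, clip_rl below 0.035 rad and not (value of joint each of clip_fl, clip_rr below 0.035 rad) and not (value of joint each of clip_fr, clip_rl below 0.035 rad)).
It fails at once if a clip is shut while the lid is up (not (value of joint lid below 0.03 rad) and value of joint any of clip_fl, clip_fr, clip_rl, clip_rr below 0.035 rad).
It fails at once if the robot presses on anything with more than 30 N (contact force between any of the fingers, the arm and anything else above 30 N).
It fails at once if the bottle, jar or pad is moved by more than 20 mm (distance of any of bottle, jar, pad from where it was at the start of the episode above 0.02 m).
It also fails if it takes over 72 s, if anything falls off the work surface, if the arm or the gripper's body presses on something with over 40 N, if the wrist force passes 120 N, or if a joint passes its speed limit or range.

## Robot

A 6-joint arm with a two-finger parallel gripper is mounted at the origin on the work surface. World frame = base frame: x ahead of the robot, y to its left, z up, the work surface at z = 0. Lengths are in m, angles in degrees, forces in N, time in s.
With the tool pointing down it reaches from about 0.35 to 0.875 m from the base axis. Payload 4.2 kg.
Tool frame: the origin (TCP) lies on the centre line of the jaws, within the pads' length; the fingertips stand 19 mm ahead of it and the grasp point (between the pads) is the TCP; x points along the fingers, y is the direction in which the jaws open and shut, and the axes are right-handed (so a half turn about x gives the same grasp; the last joint's range is limited). The gripper opens to 87 mm and grips with 3 to 60 N. Pads are 19 mm wide; open, the fingers measure 117 mm over their backs; the gripper's body (75 mm by 190 mm) begins 51 mm behind the grasp point.
Start: joints at [-56.746, 22.042, 0.453, 0, -68.411, -14.817], TCP at [0.198, -0.593, 0.242] pointing down, gripper open.
Joint ranges: [-179.83, 179.83], [-69.29, 118.12], [-61.27, 80.66], [-181.25, 117.63], [-171.15, -9.14], [-177.46, 177.46]. Speed limits (degrees/s): [159.86, 159.86, 180, 180, 180, 180].

## Interface

Orientations are given as a 3x3 rotation matrix whose columns are the frame's x, y, z axes.
In Python, from station import * gives the robot as it stands.
- The arm moves only by the shell command python3 -m creep 'ROWS'. ROWS is JSON, a list of rows, each a list of 5 numbers: the opening, from 0 (shut) to 1 (fully open), then the shift along the world's x, y, z in mm, then the turn about the world's z in rad. In form: [[jaw, x, y, z, turn], ...]. A call has exactly 8 rows; each row is the pose to reach, as a shift and turn from the pose measured when the call began; what a row does not reach only later rows make up. A row lasts 1/10 s, in which the tool goes at most 50 mm and 8.59 degrees, less where a joint would pass 70% of its speed; a pose out of reach is approached as far as the arm can. A call with a gripper value outside its range is refused whole. The fingers move at their own pace and stop on an object; the grip force is fixed at half the most. Time passes only in rows, so rows that repeat a pose let the fingers close, or fill a call up. It gives the time, the measured TCP pose, the force and the opening at its end, in the units of the state.
- sense(): the state, without advancing time (a new reading comes with each control period).
- capture(name): name is "scene" or "top"; returns a dict with "image" (420x560x3 uint8, blue, green, red), "z_map" (420x560 float32, m along the optical axis (not along the pixel's ray), 0 where there is no reading), "mtx" (3x3 intrinsics, pixels), "eye" and "attitude" of the camera in the world. Camera axes: x right, y up, looking along -z (the intrinsics and any distortion apply to the point x, -y, -z); pixel columns grow to the right and rows downward; lengths in m; the calibration is good to about 2 mm. A picture is of the moment at which its call begins.
- finish_job(): hands the job in, once; it reports no verdict.
Trained networks look in a picture, given as the dict that the camera call returned (one of the last four; its "shot" number tells which), for a name from the list of things; names that differ only in an ending like _2 or _b are one class to them, and where a whole thing is asked for, a point or a joint stands for the part that bears it (a point fixed in the world has none). Each returns a list of dicts, best first, with "confidence" (0 to 1); they miss things now and then, are a little off and sometimes report something else, mostly with a low value. They report only what shows in the picture. A call takes as long as a camera call.
- look_for(picture, thing): "box" ([left, top, right, bottom] in pixels, round what is visible of it).
- mark_of(picture, thing): "centre" ([column, row] in pixels: a listed point, or the origin of a listed thing).
The state is a dict: "time_s": time; "joints": joint angles; "joint_velocities": joint speeds; "effort": joint torques, N m; "tcp_pos": TCP position; "ee_rot": TCP orientation; "wrist_force": force on the tool from outside, world axes, zero at the start; "moment": the same for the moment, N m; "gripper_width": opening from 0.0 (shut) to 1.0 (fully open).
Only numpy, scipy, OpenCV 4.12 (cv2) and the standard library are available. Lean on these libraries where they do the work, as an engineer would, in place of code of your own. Each camera call takes 0.05 s, during which the arm holds its last target.

## Working session

There is one attempt and no reset: what is moved stays moved. The work goes in short steps, Python scripts to look and compute and a shell command to move; the robot and the scene stay as the last step left them, time stands still between calls to the robot, and variables do not carry over. Pictures are saved under pics/ and viewed, and the job is handed in when it is done.

```bash
ls; mkdir -p pics
python3 - <<'E'
from station import *
import cv2,numpy as np
s=sense();print({k:np.round(v,3) for k,v in s.items()})
for n in("scene","top"):
    p=capture(n);cv2.imwrite(f"pics/{n}0.png",p["image"]);print(n,p["mtx"],p["eye"],p["attitude"],p.keys())
    for t in("case","lid","lid_front","clip_fl","clip_fr","clip_rl","clip_rr","bottle","jar","pad"):
        print(t,[(np.round(d["box"]),round(d["confidence"],2)) for d in look_for(p,t)][:4],[(np.round(d["centre"]),round(d["confidence"],2)) for d in mark_of(p,t)][:4])
E
```

```text
pics
{'time_s': np.float64(0.0), 'joints': array([-5.6746e+01,  2.2090e+01,  3.8200e-01, -3.0000e-02, -6.8412e+01,
       -1.4817e+01]), 'joint_velocities': array([ 0.067,  0.086,  0.132, -0.006, -0.12 ,  0.003]), 'effort': array([-1.0000e-03, -3.9066e+01,  1.8740e+01,  4.2200e+00,  1.1000e-02,
       -0.0000e+00]), 'tcp_pos': array([ 0.198, -0.592,  0.24 ]), 'ee_rot': array([[-0.001, -0.316,  0.949],
       [ 0.002,  0.949,  0.316],
       [-1.   ,  0.002, -0.   ]]), 'wrist_force': array([ 0.329,  0.507, -0.539]), 'moment': array([-0.015,  0.018,  0.02 ]), 'gripper_width': np.float64(0.996)}
scene [[515.51111916   0.         281.38563517]
 [  0.         515.51111916 207.48853672]
 [  0.           0.           1.        ]] [1.18601791 0.05230594 1.10649088] [[-0.10138386 -0.84066675  0.53197812]
 [ 0.99477693 -0.09202924  0.04415295]
 [ 0.01183963  0.53367596  0.84560617]] dict_keys(['image', 'z_map', 'mtx', 'eye', 'attitude', 'shot'])
case [(array([206., 145., 306., 273.]), 0.69)] []Traceback (most recent call last):
  File "<stdin>", line 7, in <module>
ValueError: it knows: bottle, case, jar, lid_front, pad
```

Run:
```python
from station import *
import cv2,numpy as np
for n in("scene","top"):
    p=capture(n);cv2.imwrite(f"pics/{n}1.png",p["image"]);
    np.savez(f"{n}1.npz",**p)
    if n=="top":print(n,p["mtx"],p["eye"],p["attitude"])
    for t in("case","lid_front","bottle","jar","pad"):
        print(t,[(np.round(d["box"]),round(d["confidence"],2)) for d in look_for(p,t)][:4],[(np.round(d["centre"]),round(d["confidence"],2)) for d in mark_of(p,t)][:4])
```

```text
case [(array([209., 145., 306., 275.]), 0.59), (array([187., 156., 209., 178.]), 0.36)] [(array([254., 154.]), 0.58)]
lid_front [(array([209., 143., 303., 255.]), 0.61)] [(array([254., 154.]), 0.78)]
bottle [(array([206., 146., 305., 273.]), 0.59), (array([209., 144., 302., 257.]), 0.58)] [(array([450., 278.]), 0.63)]
jar [(array([115., 155., 151., 194.]), 0.73)] [(array([135., 183.]), 0.7)]
pad [(array([ 97., 211., 154., 259.]), 0.69)] [(array([128., 241.]), 0.85), (array([255., 154.]), 0.43)]
top [[384.16910853   0.         283.1357692 ]
 [  0.         384.16910853 211.54997805]
 [  0.           0.           1.        ]] [0.49530447 0.00995568 1.24569295] [[ 0.00904909  0.99863976 -0.05134931]
 [-0.99991172  0.00953639  0.00925296]
 [ 0.00973006  0.05126105  0.99863789]]
case [(array([266., 164., 349., 256.]), 0.6)] []
lid_front [(array([265., 162., 346., 250.]), 0.59)] [(array([310., 238.]), 0.89)]
bottle [(array([135., 172., 169., 197.]), 0.69)] [(array([160., 190.]), 0.72)]
jar [(array([391., 232., 423., 261.]), 0.9)] [(array([405., 248.]), 0.56)]
pad [(array([377., 174., 420., 215.]), 0.59)] [(array([395., 193.]), 0.93)]
```

View pics/scene0.png

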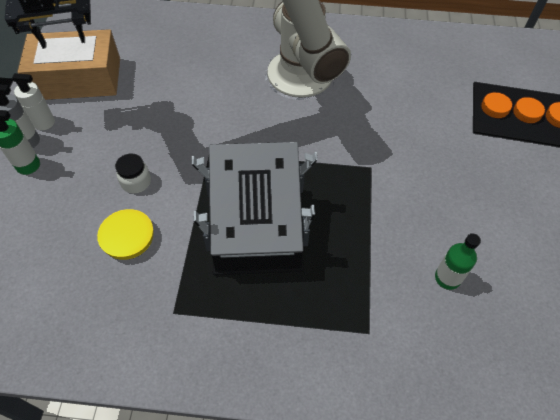

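```bash
sleep 1
```

```text
(no output)
```

View pics/top1.png

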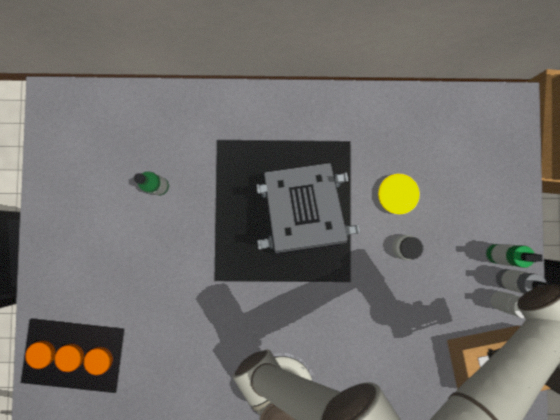

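```bash
cat > h.py <<'E'
import numpy as np
def cloud(p):
    z=p["z_map"].astype(float);K=np.array(p["mtx"]);h,w=z.shape
    u,v=np.meshgrid(np.arange(w),np.arange(h))
    c=np.stack([(u-K[0,2])/K[0,0]*z,-(v-K[1,2])/K[1,1]*z,-z],-1)
    W=c@np.array(p["attitude"]).T+np.array(p["eye"])
    W[z<=0]=np.nan
    return W
E
python3 - <<'E'
from h import *
import cv2
for n in("top","scene"):
    p=np.load(n+"1.npz");W=cloud(p)
    im=p["image"]
    x0,y0,x1,y1=(240,140,380,270) if n=="top" else (170,120,340,290)
    cv2.imwrite(f"pics/{n}_zoom.png",cv2.resize(im[y0:y1,x0:x1],None,fx=4.5 if n=="top" else 3.5,fy=4.5 if n=="top" else 3.5,interpolation=cv2.INTER_CUBIC))
    for (a,b) in ([(305,205),(310,238),(400,193),(409,247),(149,182),(230,160)] if n=="top" else [(254,154),(254,230),(126,233),(130,166),(460,255),(350,300)]):
        print(n,a,b,W[b,a].round(4))
    # lid plane
    m=np.zeros(im.shape[:2],bool)
    if n=="top": m[175:240,278:332]=1
    else: m[155:240,220:292]=1
    P=W[m];P=P[~np.isnan(P).any(1)]
    P=P[P[:,2]>.1]
    A=np.c_[P[:,:2],np.ones(len(P))]
    for _ in range(5):
        c=np.linalg.lstsq(A,P[:,2],rcond=None)[0];r=P[:,2]-A@c
        k=abs(r)<max(2*r.std(),.003);A=A[k];P=P[k]
    print(c,r.std(),"tilt",np.arctan(np.hypot(*c[:2])),"dir",np.degrees(np.arctan2(-c[1],-c[0])))
E
```

```text
top 305 205 [ 0.5694 -0.061   0.1736]
top 310 238 [ 0.4779 -0.073   0.2048]
top 400 193 [ 0.62   -0.3714  0.0354]
top 409 247 [ 0.4509 -0.3862  0.0726]
top 149 182 [0.6337 0.3871 0.1405]
top 230 160 [ 0.7273  0.1742 -0.0057]
[-0.39538964 -0.06115377  0.39108834] 0.0016847954281781373 tilt 0.38058476468978003 dir 8.792105516368364
scene 254 154 [ 0.4848 -0.0694  0.203 ]
scene 254 230 [ 0.6411 -0.0511  0.1393]
scene 126 233 [ 0.6223 -0.3638  0.0331]
scene 130 166 [ 0.4538 -0.3893  0.0707]
scene 460 255 [0.6542 0.3879 0.139 ]
scene 350 300 [0.7226 0.1753 0.0029]
[-0.39588727 -0.06084323  0.39165434] 0.0019670632926247016 tilt 0.38096787128413445 dir 8.737324733587897
```

```bash
sleep 1
```

```text
(no output)
```

View pics/scene_zoom.png

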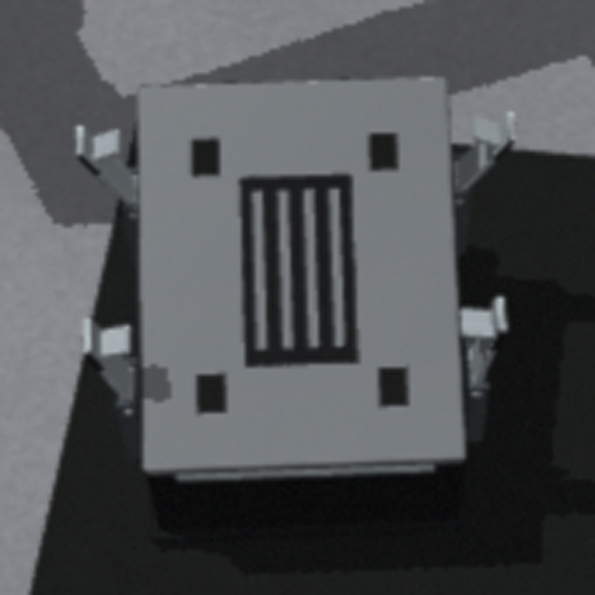

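View pics/top_zoom.png

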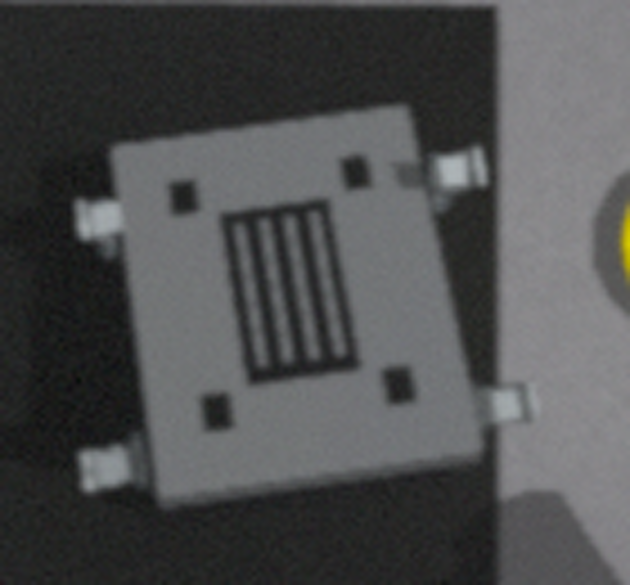

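Run:
```python
from h import *
import cv2
for n in("top","scene"):
    p=np.load(n+"1.npz");W=cloud(p)
    c=np.array([-.3956,-.0610,.3914])
    r=W[...,2]-(W[...,0]*c[0]+W[...,1]*c[1]+c[2])
    m=(abs(r)<.007)&(W[...,2]>.11)
    nl,lab,st,_=cv2.connectedComponentsWithStats(m.astype(np.uint8),connectivity=4)
    k=1+np.argmax(st[1:,4]);m=lab==k
    m=cv2.morphologyEx(m.astype(np.uint8),cv2.MORPH_OPEN,np.ones((9,9)))>0
    yaw=np.radians(8.77);th=.381
    P=W[m];print(n,st[k],np.isnan(P).sum())
    # lid frame: ex along hinge->rear down
    N=np.array([-c[0],-c[1],1]);N/=np.linalg.norm(N)
    ey=np.array([-np.sin(yaw),np.cos(yaw),0]);ex=np.cross(ey,N)
    q=np.c_[P@ex,P@ey]
    rect=cv2.minAreaRect((q*1000).astype(np.float32));print(rect)
    cen=rect[0][0]/1000*ex+rect[0][1]/1000*ey+N*(P@N).mean();print("centre",cen)
    # centre of lid top face is 122 ahead of hinge, 25 above bottom
    hinge=cen+ex*.122-N*.025
    print("hinge mid",hinge,"case origin",hinge-.12*np.array([np.cos(yaw),np.sin(yaw),0]))
    # clips: bright points outside
    im=p["image"].astype(int).sum(2)
```

```text
top [ 265  163   83   89 5543] 0
((454.11346435546875, -145.3343505859375), (247.03172302246094, 198.25054931640625), 0.20175789296627045)
centre [ 0.57216677 -0.05879442  0.16831234]
hinge mid [ 0.67492417 -0.04294112  0.09976608] case origin [ 0.55632717 -0.06123733  0.09976608]
scene [ 209  142   94  113 9871] 0
((455.67718505859375, -143.77798461914062), (246.8011474609375, 198.01756286621094), 0.10504885762929916)
centre [ 0.5733872  -0.05703136  0.16778928]
hinge mid [ 0.6761446  -0.04117807  0.09924302] case origin [ 0.55754759 -0.05947428  0.09924302]
```

```bash
cat >> h.py <<'E'
YAW=np.radians(8.9);O=np.array([.557,-.0603,0.])
Rz=np.array([[np.cos(YAW),-np.sin(YAW),0],[np.sin(YAW),np.cos(YAW),0],[0,0,1]])
def tocase(W): return (W-O)@Rz
def toworld(c): return np.asarray(c)@Rz.T+O
HN={"fl":(-75,108),"fr":(-75,-108),"rl":(75,108),"rr":(75,-108)}
E
python3 - <<'E'
from h import *
for n in("top","scene"):
    p=np.load(n+"1.npz");C=tocase(cloud(p))*1000;im=p["image"]
    for k,(hx,hy) in HN.items():
        s=np.sign(hy)
        m=(abs(C[...,0]-hx)<25)&(C[...,1]*s>102)&(C[...,1]*s<160)&(C[...,2]>110)
        print(n,k,m.sum())
        P=C[m];B=im[m].mean(1)
        if n=="scene":
            o=np.argsort(P[:,2])
            print(np.c_[P[o],B[o]].round(0).astype(int)[::max(1,len(o)//25)].tolist())
        else: print(np.c_[P,B].round(0).astype(int)[::max(1,len(P)//14)].tolist())
E
```

```text
top fl 145
[[-60, 108, 134, 61], [-66, 103, 121, 56], [-65, 141, 187, 95], [-69, 114, 181, 91], [-70, 128, 178, 137], [-71, 141, 185, 122], [-75, 114, 183, 103], [-76, 126, 183, 146], [-76, 140, 186, 124], [-82, 113, 149, 85], [-81, 127, 178, 146], [-82, 140, 187, 137], [-87, 114, 149, 82], [-88, 125, 163, 119], [-89, 133, 177, 86]]
top fr 125
[[-57, -115, 135, 49], [-65, -137, 193, 146], [-65, -124, 171, 127], [-66, -112, 145, 92], [-69, -127, 182, 140], [-69, -112, 187, 128], [-72, -134, 188, 132], [-73, -117, 187, 163], [-76, -139, 188, 151], [-76, -123, 184, 166], [-78, -114, 141, 91], [-80, -128, 181, 141], [-81, -117, 154, 114], [-83, -133, 185, 106], [-85, -122, 167, 135], [-86, -112, 140, 87]]
top rl 83
[[86, 118, 204, 85], [83, 118, 201, 121], [82, 105, 194, 144], [81, 114, 191, 138], [78, 119, 199, 135], [77, 106, 190, 166], [75, 112, 191, 160], [72, 117, 202, 149], [71, 104, 191, 166], [69, 110, 191, 165], [67, 116, 194, 139], [65, 121, 199, 121], [67, 109, 160, 119], [62, 114, 182, 79], [65, 113, 127, 66], [61, 113, 142, 59], [57, 108, 142, 79]]
top rr 132
[[85, -127, 193
[... 1884 characters left out ...]
 85], [74, 113, 192, 161], [70, 113, 192, 156], [72, 103, 193, 167], [68, 117, 197, 123], [75, 117, 200, 125], [85, 118, 201, 125]]
scene rr 281
[[88, -110, 111, 35], [83, -103, 119, 34], [78, -103, 122, 36], [71, -103, 124, 41], [59, -102, 129, 43], [68, -106, 133, 85], [84, -108, 134, 87], [93, -103, 136, 41], [89, -107, 137, 70], [67, -107, 143, 82], [72, -109, 147, 83], [74, -112, 151, 83], [87, -116, 158, 80], [73, -113, 163, 83], [84, -118, 174, 67], [67, -115, 181, 170], [72, -113, 182, 175], [70, -117, 183, 168], [66, -107, 183, 168], [82, -104, 184, 128], [67, -109, 185, 169], [68, -115, 187, 143], [85, -126, 188, 62], [77, -122, 190, 98], [80, -126, 192, 172], [71, -126, 193, 178]]
```

```bash
python3 -m creep '[[0,0,0,20,0.14],[0,0,40,40,0.29],[0,20,85,60,0.43],[0,40,130,70,0.58],[0,60,175,70,0.72],[0,80,220,70,0.86],[0,105,262,70,1.0],[0,130,300,70,1.15]]'
```

```text
time_s: 2.1
tcp_pos: [0.3279, -0.2909, 0.3121]
ee_rot: [[0.002, -0.996, 0.093], [-0.001, 0.093, 0.996], [-1.0, -0.002, -0.0]]
wrist_force: [0.5, -0.5, -0.5]
gripper_width: 0.357
```

Run:
```python
from h import *
import cv2
C={}
for n in("top","scene"):
    p=np.load(n+"1.npz");C=tocase(cloud(p))*1000;im=p["image"]
    for k,(hx,hy) in HN.items():
        s=np.sign(hy)
        # dark squares on lid
        m=(abs(C[...,0]-hx)<40)&(abs(C[...,1]*s-60)<35)&(C[...,2]>110)&(im.mean(2)<60)
        print(n,k,C[m].mean(0).round(0),m.sum())
        # clip arm points: scene view, close to clip plane
```

```text
top fl [-60.  54. 195.] 48
top fr [-59. -54. 195.] 40
top rl [ 71.  44. 147.] 54
top rr [ 75. -46. 145.] 44
scene fl [-52.  56. 196.] 73
scene fr [-51. -55. 195.] 73
scene rl [ 74.  45. 146.] 140
scene rr [ 73. -44. 146.] 137
```

```bash
python3 -m creep '[[0,25,40,0,0.12],[0,50,80,0,0.25],[0,78,120,0,0.25],[0,105,160,0,0.25],[0,130,200,-10,0.25],[0,145,217,-25,0.25],[0,145,217,-40,0.25],[0,145,217,-50,0.25]]'
```

```text
time_s: 2.9
tcp_pos: [0.4728, -0.0732, 0.261]
ee_rot: [[-0.0, -0.987, -0.158], [-0.0, -0.158, 0.987], [-1.0, 0.0, -0.0]]
wrist_force: [-0.3, -0.1, 0.2]
gripper_width: 0.006
```

```bash
python3 -m creep '[[0,0,0,-12,0],[0,0,0,-22,0],[0,0,0,-30,0],[0,0,0,-38,0],[0,0,0,-46,0],[0,0,0,-54,0],[0,0,0,-62,0],[0,0,0,-70,0]]'
```

```text
time_s: 3.7
tcp_pos: [0.4727, -0.0732, 0.1904]
ee_rot: [[-0.0, -0.987, -0.158], [-0.0, -0.158, 0.987], [-1.0, 0.0, -0.0]]
wrist_force: [-1.1, -0.0, 2.1]
gripper_width: 0.007
```

Contact at 2 N; continue, slowing near shut (TCP ≈ 0.144).

```bash
python3 -m creep '[[0,0,0,-8,0],[0,0,0,-16,0],[0,0,0,-23,0],[0,0,0,-30,0],[0,0,0,-36,0],[0,0,0,-40,0],[0,0,0,-43,0],[0,0,0,-44,0]]'
```

```text
time_s: 4.5
tcp_pos: [0.4725, -0.0733, 0.1462]
ee_rot: [[-0.001, -0.987, -0.158], [-0.0, -0.158, 0.987], [-1.0, 0.001, -0.0]]
wrist_force: [-3.4, 0.4, 5.0]
gripper_width: 0.005
```

```bash
python3 -m creep '[[0,0,0,-0.5,0],[0,0,0,-1,0],[0,0,0,-1.5,0],[0,0,0,-2,0],[0,0,0,-2.3,0],[0,0,0,-2.6,0],[0,0,0,-2.8,0],[0,0,0,-2.8,0]]'
```

```text
time_s: 5.3
tcp_pos: [0.4724, -0.0733, 0.145]
ee_rot: [[-0.001, -0.987, -0.158], [-0.001, -0.158, 0.987], [-1.0, 0.001, -0.001]]
wrist_force: [-5.2, 1.1, 11.6]
gripper_width: 0.008
```

```bash
python3 -m creep '[[0,0,0,40,0],[0,0,0,85,0],[0,0,20,105,0],[0,-5,60,105,0],[0,-10,105,105,0],[0,-15,150,105,0],[0,-15,165,105,0],[0,-15,165,105,0]]'
cat > look.py <<'E'
import sys
from station import *
from h import *
import cv2
tag=sys.argv[1]
print(sense()["time_s"])
for n in("scene","top"):
    p=capture(n);np.savez(f"{n}_{tag}.npz",**p);im=p["image"]
    x0,y0,x1,y1=(240,140,380,270) if n=="top" else (170,120,340,290)
    f=4.5 if n=="top" else 3.5
    cv2.imwrite(f"pics/{n}_{tag}.png",cv2.resize(im[y0:y1,x0:x1],None,fx=f,fy=f,interpolation=cv2.INTER_CUBIC))
    C=tocase(cloud(p))*1000
    m=(abs(C[...,0])<110)&(abs(C[...,1])<95)&(C[...,2]<150)&(C[...,2]>90)
    P=C[m];c=np.linalg.lstsq(np.c_[P[:,:2],np.ones(len(P))],P[:,2],rcond=None)[0];print(n,"plane",c,len(P))
E
python3 look.py a
```

```text
time_s: 6.1
tcp_pos: [0.4577, 0.0937, 0.25]
ee_rot: [[0.001, -0.987, -0.162], [0.0, -0.162, 0.987], [-1.0, -0.001, 0.0]]
wrist_force: [0.0, -0.8, 0.7]
gripper_width: 0.007
6.1
scene plane [-6.76063186e-03  4.90504569e-04  1.25480421e+02] 6844
top plane [-7.13849608e-03 -1.74934127e-04  1.25634865e+02] 4864
```

```bash
sleep 1
```

```text
(no output)
```

View pics/scene_a.png

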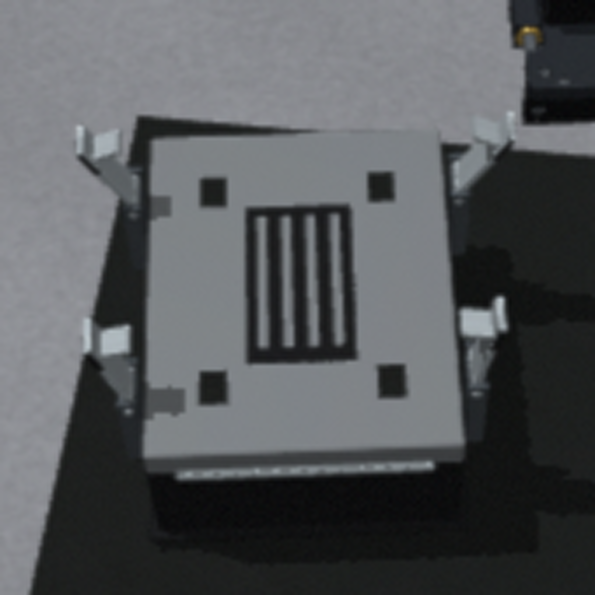

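View pics/top_a.png

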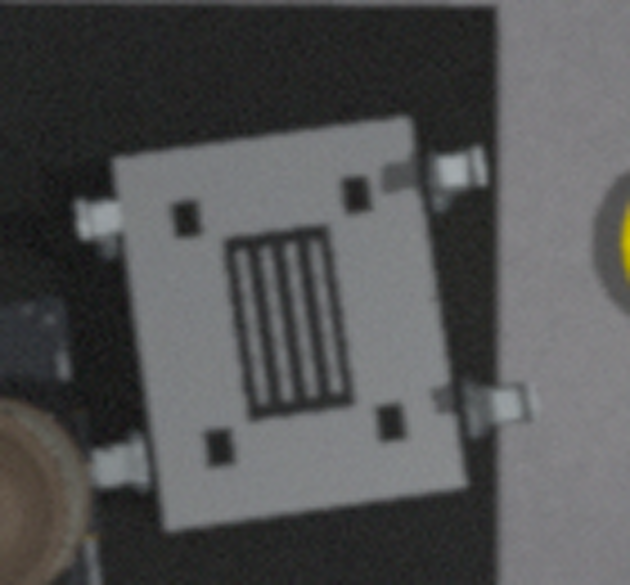

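```bash
python3 -m creep '[[0,0,0,-30,0],[0,0,0,-60,0],[0,0,0,-69,0],[0,1.5,-10,-69,0],[0,3,-20,-69,0],[0,4.5,-29.5,-69,0],[0,6,-39.5,-69,0],[0,7.5,-47.5,-69,0]]'
```

```text
time_s: 7.0
tcp_pos: [0.4655, 0.0432, 0.1817]
ee_rot: [[0.001, -0.987, -0.158], [0.0, -0.158, 0.987], [-1.0, -0.001, 0.0]]
wrist_force: [0.4, 0.7, 0.5]
gripper_width: 0.007
```

```bash
python3 -m creep '[[0,1.5,-10,0,0],[0,3,-20,0,0],[0,4.5,-29.5,0,0],[0,6,-38.5,0,0],[0,7.5,-48.5,-7,0],[0,9,-56,-14,0],[0,9.5,-61,-18,0],[0,9.5,-61,-18,0]]'; python3 look.py b
```

```text
time_s: 7.8
tcp_pos: [0.4744, -0.0186, 0.1625]
ee_rot: [[-0.001, -0.988, -0.157], [-0.001, -0.157, 0.988], [-1.0, 0.001, -0.0]]
wrist_force: [0.2, -0.0, -0.7]
gripper_width: 0.006
7.8
scene plane [-7.73904939e-03  1.86830529e-03  1.25594922e+02] 6154
top plane [-1.12159313e-02  4.28369734e-03  1.25905109e+02] 3276
```

```bash
sleep 1
```

```text
(no output)
```

View pics/scene_b.png

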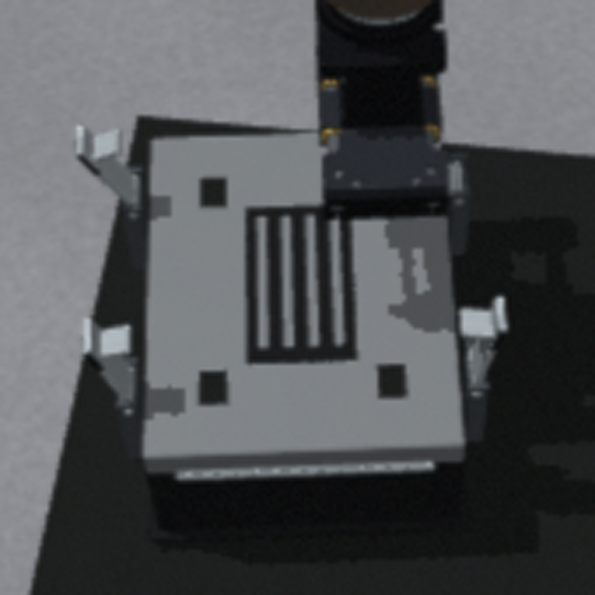

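```bash
python3 -m creep '[[0,0,0,-0.5,0],[0,0,0,-1,0],[0,0,0,-1.5,0],[0,0,0,-2,0],[0,0,0,-2.5,0],[0,0,0,-3,0],[0,0,0,-3.5,0],[0,0,0,-3.5,0]]'
```

```text
time_s: 8.7
tcp_pos: [0.4752, -0.0179, 0.1602]
ee_rot: [[0.001, -0.987, -0.158], [-0.0, -0.158, 0.987], [-1.0, -0.001, -0.0]]
wrist_force: [-1.1, -0.4, 3.3]
gripper_width: 0.007
```

```bash
python3 -m creep '[[0,0,0,-0.5,0],[0,0,0,-1,0],[0,0,0,-1.5,0],[0,0,0,-2,0],[0,0,0,-2.5,0],[0,0,0,-3,0],[0,0,0,-3,0],[0,0,0,-3,0]]'
```

```text
time_s: 9.5
tcp_pos: [0.4754, -0.0181, 0.158]
ee_rot: [[0.002, -0.987, -0.158], [-0.001, -0.158, 0.987], [-1.0, -0.002, -0.001]]
wrist_force: [-1.6, -0.4, 6.6]
gripper_width: 0.007
```

```bash
python3 -m creep '[[0,0,0,-0.7,0],[0,0,0,-1.2,0],[0,0,0,-1.7,0],[0,0,0,-2.2,0],[0,0,0,-2.7,0],[0,0,0,-3,0],[0,0,0,-3,0],[0,0,0,-3,0]]'
```

```text
time_s: 10.3
tcp_pos: [0.4754, -0.0183, 0.1548]
ee_rot: [[0.002, -0.987, -0.158], [-0.001, -0.158, 0.987], [-1.0, -0.002, -0.001]]
wrist_force: [0.2, -1.0, 1.3]
gripper_width: 0.004
```

```bash
python3 -m creep '[[0,0,0,-0.5,0],[0,0,0,-1,0],[0,0,0,-1.5,0],[0,0,0,-2,0],[0,0,0,-2.5,0],[0,0,0,-2.5,0],[0,0,0,-2.5,0],[0,0,0,-2.5,0]]'
```

```text
time_s: 11.1
tcp_pos: [0.4754, -0.0182, 0.1523]
ee_rot: [[0.002, -0.987, -0.158], [-0.001, -0.158, 0.987], [-1.0, -0.002, -0.001]]
wrist_force: [-0.1, 0.8, -0.0]
gripper_width: 0.006
```

```bash
python3 -m creep '[[0,0,0,-0.5,0],[0,0,0,-1,0],[0,0,0,-1.5,0],[0,0,0,-2,0],[0,0,0,-2,0],[0,0,0,-2,0],[0,0,0,-2,0],[0,0,0,-2,0]]'
```

```text
time_s: 11.9
tcp_pos: [0.4755, -0.0182, 0.1512]
ee_rot: [[0.002, -0.987, -0.159], [-0.001, -0.159, 0.987], [-1.0, -0.002, -0.001]]
wrist_force: [-2.0, 1.1, 7.6]
gripper_width: 0.008
```

```bash
python3 -m creep '[[0,0,0,-0.5,0],[0,0,0,-1,0],[0,0,0,-1.5,0],[0,0,0,-1.5,0],[0,0,0,-1.5,0],[0,0,0,0,0],[0,0,0,20,0],[0,0,0,60,0]]'
```

```text
time_s: 12.7
tcp_pos: [0.4734, -0.0186, 0.2088]
ee_rot: [[-0.005, -0.987, -0.158], [-0.002, -0.158, 0.987], [-1.0, 0.006, -0.001]]
wrist_force: [0.6, 0.1, -0.7]
gripper_width: 0.004
```

```bash
python3 -m creep '[[0,5,-5,30,0],[0,35,-37,42,0],[0,67,-71,42,0],[0,100,-106,42,0],[0,132,-140,42,0],[0,165,-174,42,0],[0,183,-193,42,0],[0,183,-193,30,0]]'; python3 look.py c
```

```text
time_s: 13.5
tcp_pos: [0.6588, -0.2145, 0.2378]
ee_rot: [[-0.003, -0.988, -0.155], [-0.003, -0.155, 0.988], [-1.0, 0.004, -0.003]]
wrist_force: [-0.8, 0.2, -0.5]
gripper_width: 0.009
13.5
scene plane [-9.84416520e-03  3.62465152e-03  1.25719400e+02] 6847
top plane [-1.43859582e-02  4.69249264e-03  1.25331269e+02] 1301
```

```bash
sleep 1
```

```text
(no output)
```

View pics/scene_c.png

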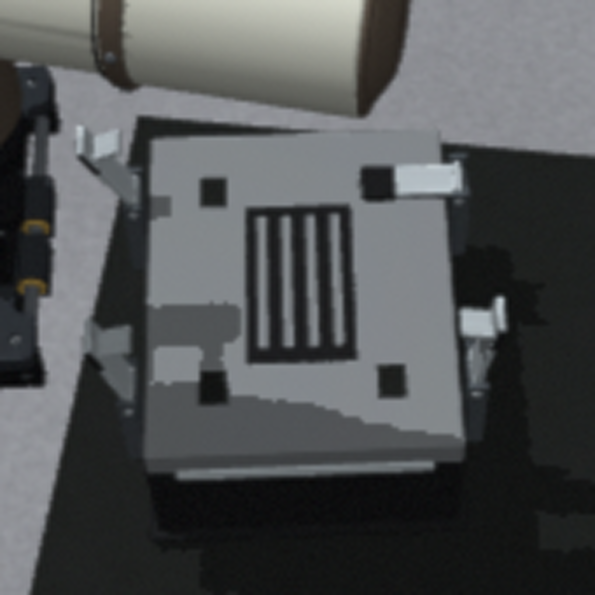

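Run:
```python
from h import *
for n in("top","scene"):
    p=np.load(n+"_c.npz");C=tocase(cloud(p))*1000;im=p["image"]
    m=(abs(C[...,0]+75)<10)&(C[...,2]>127)&(C[...,2]<160)&(C[...,1]>40)&(C[...,1]<120)
    P=C[m];b=np.round(P[:,1]/10)*10
    for v in np.unique(b): print(n,v,np.median(P[b==v,2]).round(1),(b==v).sum())
```

```text
top 80.0 132.0 21
top 90.0 131.0 23
top 100.0 132.0 24
top 110.0 131.5 14
scene 40.0 130.1 9
scene 50.0 131.3 29
scene 60.0 132.1 31
scene 70.0 131.9 28
scene 80.0 131.5 33
scene 90.0 131.6 25
scene 100.0 131.8 30
scene 110.0 132.3 18
```

```bash
python3 -m creep '[[0,0,0,-30,0],[0,0,0,-57,0],[0,-1.5,10,-57,0],[0,-3,20,-57,0],[0,-4.5,29.5,-57,0],[0,-6,39.5,-57,0],[0,-8,49.5,-57,0],[0,-8,50,-57,0]]'
```

```text
time_s: 14.4
tcp_pos: [0.6474, -0.1599, 0.1793]
ee_rot: [[-0.009, -0.987, -0.158], [-0.0, -0.158, 0.987], [-1.0, 0.009, 0.001]]
wrist_force: [0.5, -0.8, 0.4]
gripper_width: 0.003
```

```bash
python3 -m creep '[[0,-1.5,10,0,0],[0,-3,19,0,0],[0,-4,27,0,0],[0,-5.5,35,0,0],[0,-7,44,-6,0],[0,-8,52,-12,0],[0,-9,57,-15,0],[0,-9,57.5,-15,0]]'
```

```text
time_s: 15.2
tcp_pos: [0.6378, -0.1016, 0.1632]
ee_rot: [[-0.011, -0.987, -0.159], [0.0, -0.159, 0.987], [-1.0, 0.011, 0.002]]
wrist_force: [0.4, 0.1, 0.8]
gripper_width: 0.007
```

```bash
python3 -m creep '[[0,0,0,-0.5,0],[0,0,0,-1,0],[0,0,0,-1.5,0],[0,0,0,-2,0],[0,0,0,-2.5,0],[0,0,0,-3,0],[0,0,0,-3.5,0],[0,0,0,-3.5,0]]'
```

```text
time_s: 16.0
tcp_pos: [0.638, -0.1016, 0.1602]
ee_rot: [[-0.011, -0.987, -0.159], [-0.0, -0.159, 0.987], [-1.0, 0.011, 0.002]]
wrist_force: [-0.8, -0.1, 3.5]
gripper_width: 0.001
```

```bash
python3 -m creep '[[0,0,0,-0.7,0],[0,0,0,-1.4,0],[0,0,0,-2.1,0],[0,0,0,-2.7,0],[0,0,0,-3.2,0],[0,0,0,-3.5,0],[0,0,0,-3.5,0],[0,0,0,-3.5,0]]'
```

```text
time_s: 16.8
tcp_pos: [0.6381, -0.1013, 0.1581]
ee_rot: [[-0.01, -0.987, -0.16], [-0.0, -0.16, 0.987], [-1.0, 0.01, 0.001]]
wrist_force: [-2.4, 2.0, 7.0]
gripper_width: 0.004
```

```bash
python3 -m creep '[[0,0,0,-0.7,0],[0,0,0,-1.4,0],[0,0,0,-2.1,0],[0,0,0,-2.7,0],[0,0,0,-3.2,0],[0,0,0,-3.5,0],[0,0,0,-3.5,0],[0,0,0,-3.5,0]]'
```

```text
time_s: 17.6
tcp_pos: [0.6381, -0.1011, 0.1544]
ee_rot: [[-0.01, -0.987, -0.16], [0.0, -0.16, 0.987], [-1.0, 0.009, 0.002]]
wrist_force: [-1.2, 1.5, 2.5]
gripper_width: 0.005
```

```bash
python3 -m creep '[[0,0,0,-0.5,0],[0,0,0,-1,0],[0,0,0,-1.5,0],[0,0,0,-2,0],[0,0,0,-2.5,0],[0,0,0,-2.7,0],[0,0,0,-2.7,0],[0,0,0,-2.7,0]]'
```

```text
time_s: 18.4
tcp_pos: [0.6381, -0.1012, 0.1518]
ee_rot: [[-0.009, -0.987, -0.16], [0.0, -0.16, 0.987], [-1.0, 0.009, 0.002]]
wrist_force: [-0.9, -0.6, 1.2]
gripper_width: 0.007
```

```bash
python3 -m creep '[[0,0,0,-0.5,0],[0,0,0,-1,0],[0,0,0,-1.5,0],[0,0,0,-2,0],[0,0,0,-2.3,0],[0,0,0,-2.3,0],[0,0,0,-2.3,0],[0,0,0,-2.3,0]]'
```

```text
time_s: 19.2
tcp_pos: [0.6381, -0.1012, 0.1509]
ee_rot: [[-0.009, -0.987, -0.16], [-0.0, -0.16, 0.987], [-1.0, 0.009, 0.001]]
wrist_force: [-3.5, 0.8, 7.6]
gripper_width: 0.009
```

```bash
python3 -m creep '[[0,0,0,-0.7,0],[0,0,0,-1.4,0],[0,0,0,-1.4,0],[0,0,0,-1.4,0],[0,0,0,0,0],[0,0,0,25,0],[0,0,0,60,0],[0,0,0,95,0]]'; python3 -m creep '[[0,-20,-21,0,0],[0,-50,-53,0,0],[0,-80,-85,0,0],[0,-110,-117,0,0],[0,-129,-137,0,0],[0,-129,-137,0,0],[0,-129,-137,0,0],[0,-129,-137,0,0]]'; python3 look.py d;  python3 - <<'E'
from h import *
for n in("top","scene"):
    p=np.load(n+"_d.npz");C=tocase(cloud(p))*1000;im=p["image"]
    for k,(hx,hy) in HN.items():
      s=np.sign(hy)
      m=(abs(C[...,0]-hx)<10)&(C[...,2]>127)&(C[...,2]<160)&(C[...,1]*s>40)&(C[...,1]*s<105)
      P=C[m];b=np.round(P[:,1]/15)*15
      print(n,k,[(v,np.median(P[b==v,2]).round(1)) for v in np.unique(b)])
E
```

```text
time_s: 20.0
tcp_pos: [0.6381, -0.1011, 0.2457]
ee_rot: [[-0.01, -0.987, -0.16], [0.0, -0.16, 0.987], [-1.0, 0.01, 0.002]]
wrist_force: [0.8, -0.4, 0.4]
gripper_width: 0.003
time_s: 20.8
tcp_pos: [0.5098, -0.2376, 0.2453]
ee_rot: [[-0.01, -0.987, -0.161], [0.0, -0.161, 0.987], [-1.0, 0.01, 0.002]]
wrist_force: [-0.2, 0.2, -1.1]
gripper_width: 0.005
20.8
scene plane [-5.63688225e-03 -7.00532791e-04  1.25941709e+02] 6835
top plane [-1.67307966e-02 -1.72403649e-02  1.26883638e+02] 2404
top fl [(np.float64(45.0), np.float64(131.6)), (np.float64(60.0), np.float64(131.9)), (np.float64(75.0), np.float64(132.4)), (np.float64(90.0), np.float64(131.9)), (np.float64(105.0), np.float64(132.3))]
top fr []
top rl [(np.float64(45.0), np.float64(127.3)), (np.float64(60.0), np.float64(127.9)), (np.float64(75.0), np.float64(128.2)), (np.float64(90.0), np.float64(128.3)), (np.float64(105.0), np.float64(133.8))]
top rr [(np.float64(-105.0), np.float64(130.7)), (np.float64(-90.0), np.float64(131.4)), (np.float64(-75.0), np.float64(131.9)), (np.float64(-60.0), np.float64(131.8)), (np.float64(-45.0), np.float64(131.6))]
scene fl [(np.float64(45.0), np.float64(131.5)), (np.float64(60.0), np.float64(131.8)), (np.float64(75.0), np.float64(131.4)), (np.float64(90.0), np.float64(132.2)), (np.float64(105.0), np.float64(130.9))]
scene fr [(np.float64(-105.0), np.float64(131.8)), (np.float64(-90.0), np.float64(128.1)), (np.float64(-75.0), np.float64(128.5)), (np.float64(-60.0), np.float64(127.5)), (np.float64(-45.0), np.float64(127.6))]
scene rl [(np.float64(45.0), np.float64(127.4)), (np.float64(60.0), np.float64(127.8)), (np.float64(75.0), np.float64(127.9)), (np.float64(90.0), np.float64(127.3)), (np.float64(105.0), np.float64(131.5))]
scene rr [(np.float64(-105.0), np.float64(131.8)), (np.float64(-90.0), np.float64(132.0)), (np.float64(-75.0), np.float64(131.7)), (np.float64(-60.0), np.float64(131.3)), (np.float64(-45.0), np.float64(132.0))]
```

```bash
sleep 1
```

```text
(no output)
```

View pics/scene_d.png

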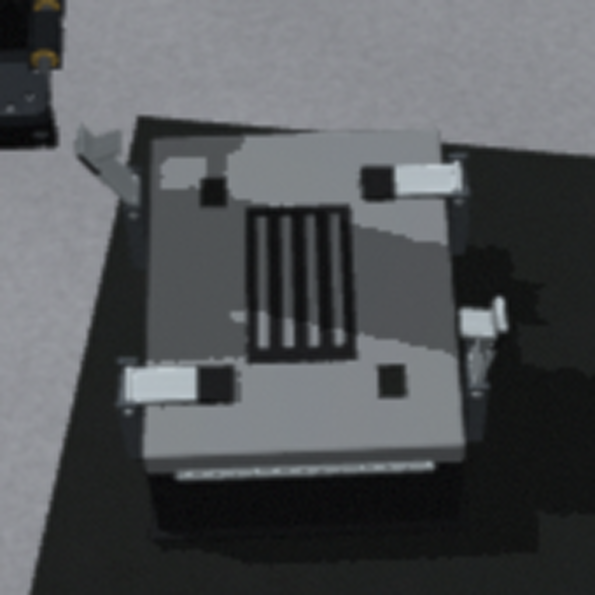

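```bash
python3 -m creep '[[0,0,0,-32,0],[0,0,0,-64,0],[0,-1.5,10,-64,0],[0,-3,20,-64,0],[0,-4.5,29.5,-64,0],[0,-6,39.5,-64,0],[0,-8,49.5,-64,0],[0,-8,50,-64,0]]'
```

```text
time_s: 21.7
tcp_pos: [0.5021, -0.186, 0.1823]
ee_rot: [[-0.008, -0.987, -0.163], [0.0, -0.163, 0.987], [-1.0, 0.008, 0.002]]
wrist_force: [0.6, -0.5, 0.2]
gripper_width: 0.006
```

```bash
python3 -m creep '[[0,-1.5,10,0,0],[0,-3,20,0,0],[0,-4.5,29.5,0,0],[0,-6,38.5,0,0],[0,-7.5,48,-7,0],[0,-8.5,56,-14,0],[0,-9.5,61,-19,0],[0,-9.5,61.5,-19,0]]'; python3 -m creep '[[0,0,0,-0.5,0],[0,0,0,-1,0],[0,0,0,-1.5,0],[0,0,0,-2,0],[0,0,0,-2.5,0],[0,0,0,-3,0],[0,0,0,-3,0],[0,0,0,-3,0]]'
```

```text
time_s: 22.5
tcp_pos: [0.492, -0.1238, 0.1622]
ee_rot: [[-0.01, -0.986, -0.164], [0.0, -0.164, 0.986], [-1.0, 0.01, 0.002]]
wrist_force: [-0.1, 0.7, -0.7]
gripper_width: 0.007
time_s: 23.3
tcp_pos: [0.4923, -0.1237, 0.1601]
ee_rot: [[-0.009, -0.986, -0.164], [0.001, -0.164, 0.986], [-1.0, 0.009, 0.002]]
wrist_force: [-1.7, 3.2, 5.4]
gripper_width: 0.006
```

```bash
python3 -m creep '[[0,0,0,-0.7,0],[0,0,0,-1.4,0],[0,0,0,-2.1,0],[0,0,0,-2.7,0],[0,0,0,-3.2,0],[0,0,0,-3.5,0],[0,0,0,-3.5,0],[0,0,0,-3.5,0]]'
```

```text
time_s: 24.1
tcp_pos: [0.4925, -0.1236, 0.1569]
ee_rot: [[-0.008, -0.986, -0.164], [0.001, -0.164, 0.987], [-1.0, 0.008, 0.002]]
wrist_force: [-1.1, 2.6, 4.5]
gripper_width: 0.01
```

```bash
python3 -m creep '[[0,0,0,-0.5,0],[0,0,0,-1,0],[0,0,0,-1.5,0],[0,0,0,-2,0],[0,0,0,-2.5,0],[0,0,0,-2.7,0],[0,0,0,-2.7,0],[0,0,0,-2.7,0]]'
```

```text
time_s: 24.9
tcp_pos: [0.4925, -0.1237, 0.1541]
ee_rot: [[-0.008, -0.986, -0.164], [0.001, -0.164, 0.987], [-1.0, 0.008, 0.002]]
wrist_force: [-0.8, 0.2, -0.8]
gripper_width: 0.003
```

```bash
python3 -m creep '[[0,0,0,-0.5,0],[0,0,0,-1,0],[0,0,0,-1.5,0],[0,0,0,-2,0],[0,0,0,-2.3,0],[0,0,0,-2.3,0],[0,0,0,-2.3,0],[0,0,0,-2.3,0]]'
```

```text
time_s: 25.7
tcp_pos: [0.4924, -0.1237, 0.1521]
ee_rot: [[-0.008, -0.986, -0.164], [0.001, -0.164, 0.987], [-1.0, 0.008, 0.002]]
wrist_force: [-2.2, 1.2, 5.0]
gripper_width: 0.005
```

```bash
python3 -m creep '[[0,0,0,-0.8,0],[0,0,0,-1.6,0],[0,0,0,-1.8,0],[0,0,0,-1.8,0],[0,0,0,0,0],[0,0,0,25,0],[0,0,0,60,0],[0,0,0,95,0]]'; python3 -m creep '[[0,10,22,0,0],[0,27,56,0,0],[0,46,96,0,0],[0,65,136,0,0],[0,84,176,0,0],[0,103,216,0,0],[0,113,238,0,0],[0,113,238,0,0]]'; python3 look.py e;  python3 - <<'E'
from h import *
for n in("top","scene"):
    p=np.load(n+"_e.npz");C=tocase(cloud(p))*1000;im=p["image"]
    for k,(hx,hy) in HN.items():
      s=np.sign(hy)
      m=(abs(C[...,0]-hx)<10)&(C[...,2]>127)&(C[...,2]<160)&(C[...,1]*s>40)&(C[...,1]*s<105)
      P=C[m];b=np.round(P[:,1]/15)*15
      print(n,k,[(int(v),float(np.median(P[b==v,2]).round(1))) for v in np.unique(b)])
E
```

```text
time_s: 26.5
tcp_pos: [0.4922, -0.1237, 0.2473]
ee_rot: [[-0.01, -0.986, -0.164], [0.001, -0.164, 0.987], [-1.0, 0.01, 0.002]]
wrist_force: [0.5, 1.1, 0.4]
gripper_width: 0.005
time_s: 27.3
tcp_pos: [0.6062, 0.1173, 0.2456]
ee_rot: [[-0.011, -0.986, -0.167], [0.001, -0.167, 0.986], [-1.0, 0.01, 0.003]]
wrist_force: [-0.3, -0.1, -1.0]
gripper_width: 0.0
27.3
scene plane [-9.65658171e-03 -6.10926220e-03  1.26169665e+02] 6850
top plane [-1.05376878e-02 -5.68518671e-03  1.26268848e+02] 4869
top fl [(45, 132.0), (60, 132.2), (75, 131.8), (90, 132.2), (105, 132.1)]
top fr [(-105, 132.9), (-90, 133.6), (-75, 132.9), (-60, 133.0), (-45, 134.0)]
top rl [(45, 127.2), (60, 128.0), (75, 129.4), (90, 127.8), (105, 137.3)]
top rr [(-105, 130.7), (-90, 131.4), (-75, 130.8), (-60, 132.3), (-45, 130.8)]
scene fl [(45, 131.7), (60, 131.7), (75, 131.9), (90, 131.7), (105, 131.9)]
scene fr [(-105, 133.0), (-90, 132.3), (-75, 132.5), (-60, 133.0), (-45, 132.8)]
scene rl [(45, 127.9), (60, 127.4), (75, 128.0), (90, 127.3), (105, 129.3)]
scene rr [(-105, 131.3), (-90, 131.9), (-75, 131.5), (-60, 131.5), (-45, 131.5)]
```

```bash
sleep 1
```

```text
(no output)
```

View pics/scene_e.png

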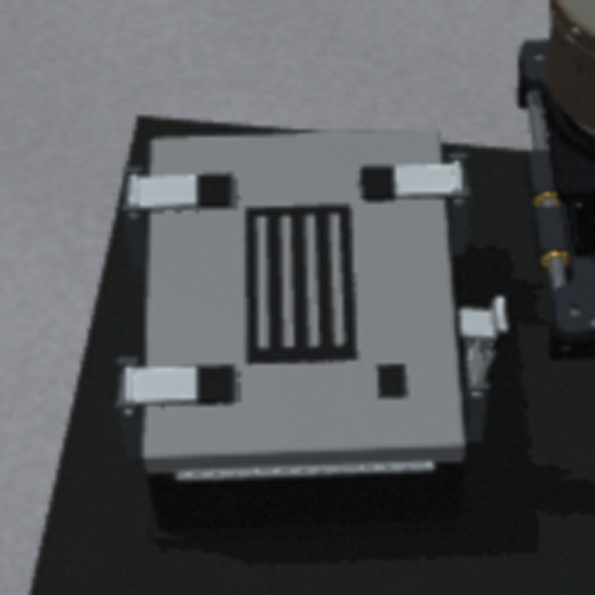

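```bash
python3 -m creep '[[0,0,0,-32,0],[0,0,0,-63,0],[0,1.5,-10,-63,0],[0,3,-20,-63,0],[0,4.5,-29.5,-63,0],[0,6,-39.5,-63,0],[0,8,-49.5,-63,0],[0,8,-50,-63,0]]'
```

```text
time_s: 28.2
tcp_pos: [0.6135, 0.0633, 0.1841]
ee_rot: [[-0.01, -0.987, -0.163], [0.001, -0.163, 0.987], [-1.0, 0.01, 0.002]]
wrist_force: [-0.2, 1.2, -0.1]
gripper_width: 0.01
```

```bash
python3 -m creep '[[0,1.5,-10,0,0],[0,3,-19,0,0],[0,4.5,-28,0,0],[0,6,-36.5,0,0],[0,7.5,-46,-7,0],[0,8.5,-54,-13,0],[0,9,-58.5,-19,0],[0,9,-58.5,-20,0]]'; python3 -m creep '[[0,0,0,-0.5,0],[0,0,0,-1,0],[0,0,0,-1.5,0],[0,0,0,-2,0],[0,0,0,-2.5,0],[0,0,0,-3,0],[0,0,0,-3,0],[0,0,0,-3,0]]'
```

```text
time_s: 29.0
tcp_pos: [0.6225, 0.0045, 0.1639]
ee_rot: [[-0.01, -0.987, -0.162], [0.001, -0.162, 0.987], [-1.0, 0.01, 0.003]]
wrist_force: [-1.8, 1.5, 5.3]
gripper_width: 0.002
time_s: 29.8
tcp_pos: [0.6224, 0.0043, 0.1604]
ee_rot: [[-0.011, -0.987, -0.162], [0.001, -0.162, 0.987], [-1.0, 0.01, 0.002]]
wrist_force: [0.8, 0.6, -0.2]
gripper_width: -0.0
```

```bash
python3 -m creep '[[0,0,0,-0.5,0],[0,0,0,-1,0],[0,0,0,-1.5,0],[0,0,0,-2,0],[0,0,0,-2.3,0],[0,0,0,-2.3,0],[0,0,0,-2.3,0],[0,0,0,-2.3,0]]'
```

```text
time_s: 30.6
tcp_pos: [0.6223, 0.0042, 0.1584]
ee_rot: [[-0.011, -0.987, -0.162], [0.001, -0.162, 0.987], [-1.0, 0.01, 0.002]]
wrist_force: [-2.5, -1.2, 4.0]
gripper_width: 0.0
```

```bash
python3 -m creep '[[0,0,0,-0.5,0],[0,0,0,-1,0],[0,0,0,-1.5,0],[0,0,0,-2,0],[0,0,0,-2,0],[0,0,0,-2,0],[0,0,0,-2,0],[0,0,0,-2,0]]'
```

```text
time_s: 31.4
tcp_pos: [0.6224, 0.0042, 0.1577]
ee_rot: [[-0.01, -0.987, -0.163], [0.0, -0.163, 0.987], [-1.0, 0.01, 0.002]]
wrist_force: [-2.7, 0.3, 7.6]
gripper_width: 0.009
```

```bash
python3 -m creep '[[0,0,0,-0.8,0],[0,0,0,-1.6,0],[0,0,0,-2,0],[0,0,0,-2,0],[0,0,0,0,0],[0,0,0,25,0],[0,0,0,60,0],[0,0,0,95,0]]'; python3 -m creep '[[0,0,20,20,0],[0,0,60,30,0],[0,0,100,30,0],[0,0,130,30,0],[0,0,150,30,0],[0,0,150,30,0],[0,0,150,30,0],[0,0,150,30,0]]'; python3 look.py f;  python3 - <<'E'
from h import *
for n in("top","scene"):
    p=np.load(n+"_f.npz");W=cloud(p);C=tocase(W)*1000;im=p["image"]
    for k,(hx,hy) in HN.items():
      s=np.sign(hy)
      m=(abs(C[...,0]-hx)<10)&(C[...,2]>127)&(C[...,2]<160)&(C[...,1]*s>40)&(C[...,1]*s<105)
      P=C[m];b=np.round(P[:,1]/15)*15
      print(n,k,[(int(v),float(np.median(P[b==v,2]).round(1))) for v in np.unique(b)])
    for (a,b) in ([(400,193),(409,247),(149,182)] if n=="top" else [(126,233),(130,166),(460,255)]):
        print(W[b,a].round(3))
E
```

```text
time_s: 32.2
tcp_pos: [0.6224, 0.0043, 0.2525]
ee_rot: [[-0.011, -0.987, -0.163], [0.0, -0.163, 0.987], [-1.0, 0.011, 0.002]]
wrist_force: [0.2, 0.6, 0.8]
gripper_width: 0.004
time_s: 33.0
tcp_pos: [0.6224, 0.1533, 0.2823]
ee_rot: [[-0.011, -0.987, -0.162], [0.0, -0.162, 0.987], [-1.0, 0.011, 0.002]]
wrist_force: [-0.4, -1.0, -0.5]
gripper_width: 0.004
33.0
scene plane [-1.00200565e-03  4.90023213e-03  1.26644934e+02] 6841
top plane [-2.56043604e-03  4.80327599e-03  1.26746397e+02] 4870
top fl [(45, 131.6), (60, 132.1), (75, 132.5), (90, 132.1), (105, 131.2)]
top fr [(-105, 131.8), (-90, 132.4), (-75, 132.4), (-60, 132.6), (-45, 133.0)]
top rl [(45, 138.2), (60, 139.2), (75, 138.3), (90, 139.0), (105, 137.4)]
top rr [(-105, 131.7), (-90, 132.2), (-75, 132.2), (-60, 132.0), (-45, 131.8)]
[ 0.62  -0.371  0.038]
[ 0.451 -0.386  0.073]
[0.575 0.227 0.609]
scene fl [(45, 131.7), (60, 131.7), (75, 131.6), (90, 131.8), (105, 132.1)]
scene fr [(-105, 132.9), (-90, 132.8), (-75, 132.8), (-60, 132.3), (-45, 132.3)]
scene rl [(45, 138.7), (60, 139.0), (75, 138.5), (90, 138.9), (105, 139.2)]
scene rr [(-105, 131.1), (-90, 131.8), (-75, 131.9), (-60, 132.0), (-45, 131.7)]
[ 0.623 -0.363  0.035]
[ 0.457 -0.388  0.075]
[0.653 0.389 0.136]
```

```bash
sleep 1
```

```text
(no output)
```

View pics/scene_f.png

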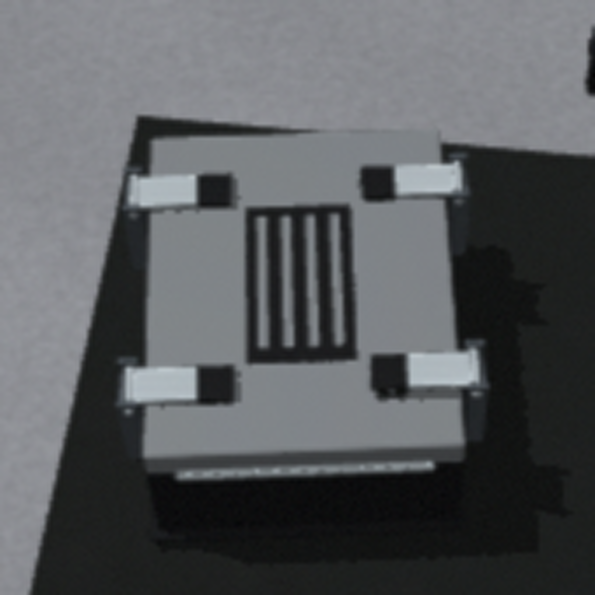

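```bash
python3 -c "
from station import *
print(finish_job())"
```

```text
the job is handed in; nothing more can be done
None
```

I pushed the lid shut, then snapped the clips in the order front left, rear right, front right, rear left. After that I let go, moved clear and handed the job in at about 33 s; it reported no verdict.

- **Clips:** For every clip the force dropped and then rose again on the rubber stop. The last pictures show all four lying level along their length, with their tops about 132 mm above the surface. Rear left sits at about 139 mm because its hinge is bolted high.
- **Lid:** The plane fitted to the lid's top is tilted less than 0.01 rad, so it is shut.
- **Force:** The highest vertical force I read was about 12 N, on the lid. Forces are only reported at the end of each move, so the short final press on each clip, 1.4 to 2 mm further, was not measured. I estimate it stayed under 25 N.
- **Bystanders:** The bottle, jar and pad read within a few mm of their starting positions. One view of the bottle, from the top camera, was blocked by the arm, so the bottle was checked from the scene camera only.

No check failed, and none disagreed beyond 1–2 mm of camera noise.

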